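# Strip the left-hand label spindle

### The arm

A 7-joint arm with a two-finger parallel gripper is mounted at the origin on the work surface. World frame = base frame: x ahead of the robot, y to its left, z up, the work surface at z = 0. Lengths are in m, angles in rad, forces in N, time in s.
With the tool pointing down it reaches from about 0.425 to 0.875 m from the base axis. Payload 4.7 kg.
Tool frame: the origin (TCP) lies on the mounting face of the last link; the fingertips stand 182 mm ahead of it and the grasp point (between the pads) lies 164 mm ahead of it; z points along the fingers, y is the direction in which the jaws open and shut (so a half turn about z gives the same grasp; the last joint's range is limited). The gripper opens to 87 mm and grips with 3 to 60 N. Pads are 19 mm wide; open, the fingers measure 117 mm over their backs; the gripper's body (75 mm by 190 mm) begins 51 mm behind the grasp point.
Start: joints at [-1.265, 0.321, -0.07, 1.45, 0.023, 1.371, -0.057], TCP at [0.187, 0.623, 0.405] pointing down, gripper open.
Joint ranges: [-2.86, 2.86], [-0.3, 2.09], [-1.38, 1.24], [0.06, 2.45], [-1.56, 4.7], [0.09, 2.05], [-2.69, 2.69]. Speed limits (rad/s): [2.57, 2.57, 3.14, 3.14, 3.14, 3.14, 3.14].

### API

Orientations are given as a rotation vector (axis times angle).
In Python, from bench import ctrl gives the robot as it stands. The module is installed in compiled form; this text tells all that it offers.
- The arm moves only by the tool play_rows, never from a script. Its argument "targets" is text: rows parted by semicolons, each of 7 numbers parted by spaces: the shift along the tool's x, y, z in cm, then the turn, a rotation vector about the tool's x, y, z in rad, then the opening, from -1 (shut) to 1 (fully open). In form: x y z ax ay az grip; .... A call has 1 to 20 rows; each row shifts and turns the pose as measured when the row begins, along the tool's axes as they then stand; what a row does not reach is not made up. A row lasts 1/8 s, in which the tool goes at most 62.5 mm and 10.7 degrees, less where a joint would pass 70% of its speed; a pose out of reach is approached as far as the arm can. A call is refused whole if a number of a shift passes 6.25 or a number of a turn 0.188, either way. A call with a gripper value outside its range is refused whole. The fingers move at their own pace and stop on an object; "newtons" is the grip in N (left out, the last holds). Time passes only in rows, so rows that do not move let the fingers close. It gives the time, the measured TCP pose, the force and the opening at its end, in the units of the state.
- ctrl.get_state(): the state, without advancing time (a new reading comes with each control period).
- ctrl.get_image(name): name is "scene" or "top"; returns a dict with "pixels" (420x560x3 uint8, blue, green, red), "depth" (420x560 float32, m along the optical axis (not along the pixel's ray), 0 where there is no reading), "intrinsics" (3x3 intrinsics, pixels), "R" (3x3) and "t" (3): a world point X has camera coordinates R X + t. Camera axes: x right, y down, z forward; pixel columns grow to the right and rows downward; lengths in m; the calibration is good to about 2 mm. A picture is of the moment at which its call begins.
- ctrl.close_job(): hands the job in, once; it reports no verdict.
The state is a dict: "time": time; "joint_positions": joint angles; "qd": joint speeds; "joint_torque": joint torques, N m; "position": TCP position; "tool_rot": TCP orientation; "ft_force": force on the tool from outside, world axes, zero at the start; "torque": the same for the moment, N m; "grip_width": opening from 0.0 (shut) to 1.0 (fully open).
Only numpy, scipy, OpenCV 4.12 (cv2) and the standard library are available. Lean on these libraries where they do the work, as an engineer would, in place of code of your own. Each camera call takes 0.05 s, during which the arm holds its last target.

### The job

The label reel has run out: take the spent cardboard core off the unwinder, the reel stand whose knob is engraved. The groove engraved round that knob means a left-hand thread: unscrew it clockwise, letting it climb without forcing the thread, until its engraved line comes round to the line engraved on the stand's disc, then lift it off and set it down in the steel dish. Then lift off the core and put it in the cardboard scrap tray; leave the other stand with the plain knob, and everything else on the table, alone.

Things in the scene. Friction and masses are not known exactly. Their poses are not given: they have to be found in the camera images.
- unwinder: Fixed reel stand: round foot and aluminium disc 130 mm across, disc top 36 mm above the table, vertical spindle 25 mm thick in its centre. Above the core (from 96 mm above the table) a stud with a coarse LEFT-HAND thread, 25 mm over its ridges, with 1.6 mm play up and down, 1 mm sideways. Origin on the axis at table height, z up, x along the line engraved on the disc.
- index_mark (a point): Middle of the dark engraved line (40 mm long, 3.5 mm wide) running outward on the unwinder's disc, 55 mm out from the axis along the stand's x, 36 mm above the table. When the knob's line has the same direction from the axis the knob is clear of the thread; it lets go about 10 degrees before, and turned farther clockwise it stays free to lift.
- spindle_top (a point): Tip of the unwinder's threaded stud, on the axis, 120 mm above the table; a freed knob is off it once its underside is 125 mm above the table. Until then the thread must never bear more than 20 N in all (pulling up, turning without letting the knob climb, wrong way, sideways push). As the ridges wedge, that is only some 9 to 10 N at the hand, so give way to what is felt.
- knob: Loose knurled aluminium knob, about 150 g, 44 mm across, 34 mm tall, screwed down onto the core, its underside 96 mm above the table. Dark groove engraved round its side (left-hand mark), one dark line on top, centre to rim. Origin on its axis at its underside, x along its line, which starts 143 degrees anticlockwise (from above) of the index mark. It climbs some mm as it is unscrewed (feel it); stays where left.
- knob_line (a point): Outer end of the engraved line on the knob's top, 20 mm from its axis, 34 mm above its underside.
- core: Loose spent label core: cardboard tube, 37 mm outside, 28 mm inside, 60 mm long, about 30 g, standing on the unwinder's disc round the spindle with 1.5 mm of slack. With the knob off its top end can be gripped from outside; the stud then stands 24 mm above it. Origin on its axis at its lower end, z along it.
- core_top (a point): Centre of the core's upper end.
- dish: Fixed open steel dish, 130 x 120 mm outside, 25 mm high, walls and floor 3 mm thick; the knob's place. Origin: centre of its underside, x along the 130 mm side.
- bin: Fixed open cardboard scrap tray, 150 x 150 mm outside, 70 mm high, walls and floor 4 mm thick; one old core lies in it near its -y wall. Origin: centre of its underside. The core may lie or stand in it.
- rewinder: Fixed second reel stand of the same shape with a core and a plain knob without any engraving; not part of the job. Origin on its axis at table height.
- other_knob (a joint): Turn of the rewinder's plain right-hand knob (rad), 0 tight, growing anticlockwise; must stay 0.
- plain_knob (a point): Centre of the top of the rewinder's plain knob, 130 mm above the table.
- spare_core: Loose bystander: another cardboard core, 37 mm across, 60 mm tall, standing on the table in front of the stands. Origin at its foot.
- fresh_reel: Loose bystander: new paper label reel 110 mm across, 55 mm tall, lying flat behind the stands. Origin at the centre of its underside.
- bottle_a: Loose bystander: full amber half bottle, 58 mm across, 230 mm tall, behind and left of the stands. Origin at its foot.
- bottle_b: Loose bystander: full amber half bottle, 58 mm across, 230 mm tall, behind and right of the stands. Origin at its foot.
- marker: Loose bystander: marker pen 135 mm long, lying on the left in front. Origin under its middle.
- wrench: Loose bystander: steel wrench lying on the right in front. Origin under its middle.
Things that resemble listed ones, but are neither listed nor needed, are in the scene too. Leave any green look-alike of the unwinder alone. What is shaped like the core but blue is not meant.

How it is judged:
On the way, in this order (a step that is already met when the one before it is completed fails the run):
1. the knob, still on the spindle, has climbed the thread and its engraved line is over the index line (angle between the x axis of knob and the x axis of unwinder, either way round below 0.3 rad and z of knob in the frame of unwinder between 0.1 and 0.12 m and horizontal distance between knob and unwinder below 0.004 m).
2. the knob lies released in the dish, the core still on its spindle (z of knob in the frame of dish below 0.045 m and horizontal distance between knob and dish below 0.065 m and contact force between knob and the fingers below 0.05 N and linear speed of knob below 0.02 m/s and horizontal distance between core and unwinder below 0.01 m), for 0.2 s.
At the end, for the whole second after the job is handed in: The knob lies at rest in the steel dish (its axis within 65 mm of the dish's centre, its underside's centre less than 45 mm above the table) and the core lies or stands at rest inside the cardboard scrap tray (both its ends between the tray's walls and less than 100 mm above the table) (z of knob in the frame of dish between 0 and 0.045 m and horizontal distance between knob and dish below 0.065 m and linear speed of knob below 0.02 m/s and x of core in the frame of bin between -0.073 and 0.073 m and y of core in the frame of bin between -0.073 and 0.073 m and z of core in the frame of bin between 0 and 0.1 m and x of core_top in the frame of bin between -0.073 and 0.073 m and y of core_top in the frame of bin between -0.073 and 0.073 m and z of core_top in the frame of bin between 0 and 0.1 m and linear speed of core below 0.03 m/s); the robot touches nothing.
It fails at once if the thread is forced: knob and unwinder press on each other with more than 20 N (contact force between knob and unwinder above 20 N).
It fails at once if the knob is dropped or flung (faster than 0.8 m/s) (linear speed of knob above 0.8 m/s).
It fails at once if the other stand's plain knob is turned (value of joint other_knob above 0.1 rad).
It fails at once if a bystander on the table is moved by more than 20 mm (distance of any of spare_core, fresh_reel, bottle_a, bottle_b, marker, wrench from where it was at the start of the episode above 0.02 m).
It also fails if it takes over 72 s, if anything falls off the work surface, if the arm or the gripper's body presses on something with over 40 N, if the wrist force passes 120 N, or if a joint passes its speed limit or range.

## Working session

There is one attempt and no reset: what is moved stays moved. The work goes in short steps, Python scripts to look and compute and a tool call to move; the robot and the scene stay as the last step left them, time stands still between calls to the robot, and variables do not carry over. Pictures are saved under pics/ and viewed, and the job is handed in when it is done.

Besides the shell and the picture viewer there is one more tool, called after "Request:" as name(argument=value, ...), one argument or row to a line, values as JSON. play_rows: Moves the arm, as the interface text tells. Its arguments: {"type":"object","properties":{"targets":{"type":"string"},"newtons":{"type":"number"}},"required":["targets"]}

```bash
mkdir -p pics; ls
cat > h.py <<'E'
import numpy as np, cv2
from bench import ctrl
def grab(n,tag):
    im=ctrl.get_image(n); cv2.imwrite(f'pics/{tag}.png',im['pixels'])
    np.savez(f'pics/{tag}.npz',**{k:np.asarray(v) for k,v in im.items()}); return im
def load(tag): return dict(np.load(f'pics/{tag}.npz'))
def ray(im,u,v):
    d=np.linalg.inv(im['intrinsics'])@np.array([u,v,1.]); R=im['R'];return -R.T@im['t'], R.T@d
def onplane(im,u,v,z):
    c,d=ray(im,u,v); return c+d*(z-c[2])/d[2]
def bydepth(im,u,v):
    c,d=ray(im,u,v); return c+d*im['depth'][int(round(v)),int(round(u))]
def proj(im,X):
    p=im['intrinsics']@(im['R']@np.asarray(X)+im['t']); return p[:2]/p[2]
E
python3 - <<'E'
from h import *
for n in('scene','top'):
    im=grab(n,n+'0'); print(n,(-im['R'].T@im['t']).round(3),im['R'].round(2).tolist(),im['intrinsics'][0])
print(ctrl.get_state())
E
```

```text
pics
scene [1.151 0.168 0.639] [[-0.24, 0.97, -0.01], [0.6, 0.14, -0.79], [-0.76, -0.19, -0.62]] [418.42419769   0.         273.10852289]
top [ 0.245 -0.013  1.358] [[-0.03, -1.0, -0.01], [-0.99, 0.03, -0.17], [0.17, 0.0, -0.99]] [501.03631034   0.         278.41088155]
{'time': 0.1, 'joint_positions': array([-1.26490772,  0.32175079, -0.07007399,  1.45160433,  0.02261155,
        1.37082168, -0.05690199]), 'qd': array([ 0.00086815, -0.00154124, -0.0014322 , -0.00026124, -0.00118196,
        0.00282103,  0.00082089]), 'joint_torque': array([-4.15710283e-04, -4.92570233e+01, -4.05709399e-01, -3.13391411e+01,
       -6.41583069e-02,  3.95336340e-02,  6.66546907e-05]), 'position': array([0.1869633 , 0.62232068, 0.40374352]), 'tool_rot': array([-4.56664509e-01, -3.10807194e+00,  2.81364940e-03]), 'ft_force': array([-0.25825751, -1.44833676, -0.63021229]), 'torque': array([-0.02314762,  0.00400471, -0.01688831]), 'grip_width': 0.9976809001229517}
```

View pics/scene0.png

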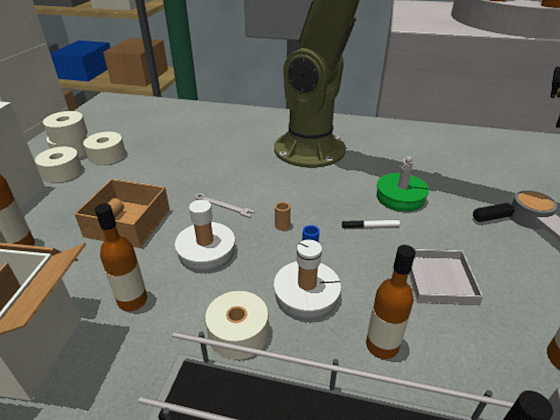

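View pics/top0.png

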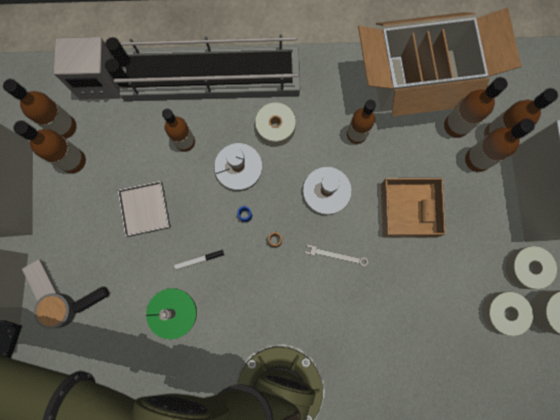

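The scene view has the unwinder (engraved knob) at about (308,275) and the rewinder at (204,235). The top view has them at (238,165) and (327,190), the dish at (145,209), the bin at (413,207), and bottle_a at (178,130). Next I'll zoom in and measure.

Run:
```python
from h import *
a=cv2.imread('pics/scene0.png')[225:325,260:360]; b=cv2.imread('pics/top0.png')[135:195,205:275]
cv2.imwrite('pics/z0.png',np.hstack([cv2.resize(a,(400,400),interpolation=2),cv2.resize(b,(400,400),interpolation=2)]))
```

```text
(no output)
```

View pics/z0.png

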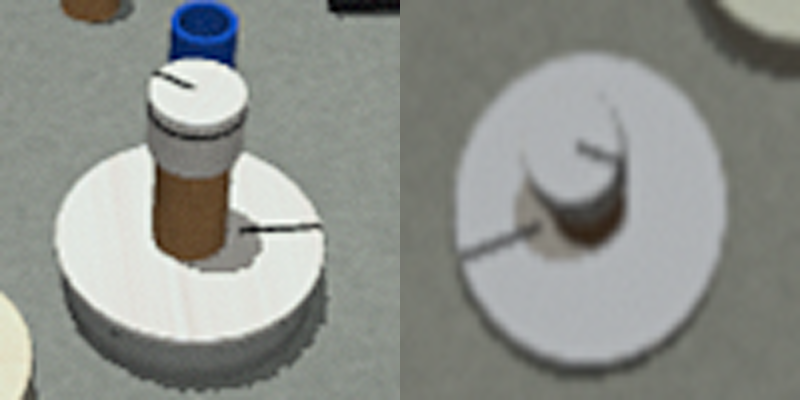

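```bash
cat >> h.py <<'E'
def circ(P):
    A=np.c_[2*P[:,:2],np.ones(len(P))]; s=np.linalg.lstsq(A,(P[:,:2]**2).sum(1),rcond=None)[0]
    return s[:2],np.sqrt(s[2]+s[0]**2+s[1]**2)
E
python3 - <<'E'
from h import *
S=load('scene0');T=load('top0')
def mid(a,b,ua,ub):
    c,d=ray(a,*ua);e,f=ray(b,*ub)
    s=np.linalg.lstsq(np.c_[d,-f],e-c,rcond=None)[0]; p,q=c+s[0]*d,e+s[1]*f
    return (p+q)/2,np.linalg.norm(p-q)
# discs by depth: points 30-42mm
for n,im in(('scene',S),('top',T)):
    v,u=np.mgrid[0:420,0:560]; K=im['intrinsics'];D=im['depth']
    X=np.stack([(u-K[0,2])/K[0,0]*D,(v-K[1,2])/K[1,1]*D,D],-1)-im['t']; X=X@im['R']
    np.save(f'pics/{n}_X.npy',X)
    for nm,(cu,cv_) in dict(unw=((308,287) if n=='scene' else (238,165)),rew=((205,244) if n=='scene' else (327,190))).items():
        box=(abs(u-cu)<45)&(abs(v-cv_)<45)
        m=box&(X[...,2]>.031)&(X[...,2]<.041)
        c=cv2.minEnclosingCircle((X[m][:,:2]*1000).astype(np.float32)); print(n,nm,'disc',np.round(c[0],1),round(c[1],1),X[m][:,2].mean().round(4))
        m=box&(X[...,2]>.122)&(X[...,2]<.136)
        c=cv2.minEnclosingCircle((X[m][:,:2]*1000).astype(np.float32)); print(n,nm,'knobtop',np.round(c[0],1),round(c[1],1),np.median(X[m][:,2]).round(4),m.sum())
# lines: zoomed crop coords -> pixels
zs=lambda x,y:(260+(x+.5)/4-.5,225+(y+.5)/4-.5)
zt=lambda x,y:(205+(x-400)*70/400,135+y*60/400)
for k,p,z in(('idx',(240,231),.036),('idx',(320,226),.036),('kn',(194,87),.13),('kn',(155,72),.13)): print('S',k,onplane(S,*zs(*p),z).round(4))
for k,p,z in(('idx',(538,227),.036),('idx',(463,257),.036),('kn',(578,146),.13),('kn',(620,162),.13)): print('T',k,onplane(T,*zt(*p),z).round(4))
print(mid(S,T,zs(240,231),zt(538,227)),mid(S,T,zs(320,226),zt(463,257)),mid(S,T,zs(194,87),zt(578,146)))
E
```

```text
scene unw disc [627.9  83.8] 102.6 0.0376
scene unw knobtop [593.8  95.7] 22.2 0.1313 368
scene rew disc [ 477.3 -191.2] 129.0 0.0376
scene rew knobtop [ 519.6 -143.1] 22.9 0.1312 299
top unw disc [592.8  30.9] 132.3 0.0357
top unw knobtop [592.6  94.1] 23.3 0.1295 249
top rew disc [ 518.  -143.7] 65.5 0.0357
top rew knobtop [ 518.3 -144.2] 22.7 0.1294 249
S idx [0.5833 0.1188 0.036 ]
S idx [0.571  0.1563 0.036 ]
S kn [0.5892 0.0929 0.13  ]
S kn [0.5832 0.0738 0.13  ]
T idx [0.5834 0.1185 0.036 ]
T idx [0.572  0.1542 0.036 ]
T kn [0.5905 0.091  0.13  ]
T kn [0.5836 0.0725 0.13  ]
(array([0.58338787, 0.1186442 , 0.03607035]), np.float64(0.0003975357206442693)) (array([0.57175262, 0.15521679, 0.0365141 ]), np.float64(0.002172976295002123)) (array([0.59012408, 0.09198764, 0.13061623]), np.float64(0.002127574140346755))
```

Run:
```python
from h import *
S=load('scene0');T=load('top0')
XT=np.load('pics/top_X.npy');XS=np.load('pics/scene_X.npy')
v,u=np.mgrid[0:420,0:560]
def cl(X,u0,v0,r,z0,z1):
    m=(abs(u-u0)<r)&(abs(v-v0)<r)&(X[...,2]>z0)&(X[...,2]<z1); P=X[m]; return P
for nm,(X,a) in dict(botA_S=(XS,(390,300,60,.1,.25)),botA_T=(XT,(178,130,28,.05,.25)),botB_S=(XS,(118,260,60,.1,.25)),botB_T=(XT,(362,122,28,.05,.25)),
   dishT=(XT,(145,209,30,.018,.035)),dishS=(XS,(446,275,45,.018,.035)),binT=(XT,(413,207,36,.06,.085)),binS=(XS,(125,210,55,.06,.085)),blueT=(XT,(245,214,12,.03,.09)),spareT=(XT,(275,239,12,.03,.09)),oldcoreT=(XT,(425,211,12,.02,.06))).items():
    P=cl(X,*a)
    if len(P)<5: print(nm,len(P));continue
    r=cv2.minAreaRect((P[:,:2]*1000).astype(np.float32))
    print(nm,len(P),'min',P.min(0).round(3),'max',P.max(0).round(3),'rect',np.round(r[0],1),np.round(r[1],1),round(r[2],1))
```

```text
botA_S 2075 min [0.657 0.167 0.1  ] max [0.803 0.274 0.232] rect [722.3 205.8] [ 56.1 171.9] 48.1
botA_T 727 min [0.646 0.216 0.05 ] max [0.7   0.273 0.234] rect [669.2 241.6] [47.3 58.6] 31.9
botB_S 2213 min [ 0.661 -0.317  0.1  ] max [ 0.82  -0.206  0.232] rect [ 732.5 -268.9] [106.8 158. ] 79.7
botB_T 780 min [ 0.651 -0.321  0.05 ] max [ 0.774 -0.207  0.234] rect [ 707.2 -269.6] [ 58.9 143.1] 38.0
dishT 272 min [0.413 0.284 0.018] max [0.559 0.424 0.033] rect [486.2 354.6] [131.4 121.2] 10.4
dishS 682 min [0.412 0.296 0.018] max [0.56  0.426 0.03 ] rect [484.6 355.8] [134.6 121.5] 10.1
binT 486 min [ 0.386 -0.445  0.06 ] max [ 0.538 -0.291  0.078] rect [ 462.2 -368.6] [152.2 150.7] 88.5
binS 877 min [ 0.384 -0.446  0.06 ] max [ 0.541 -0.291  0.074] rect [ 462.6 -367.5] [152.4 153.2] 88.3
blueT 104 min [0.441 0.061 0.03 ] max [0.477 0.098 0.066] rect [459.3  78.7] [35.4 35.3] 45.9
spareT 92 min [ 0.37  -0.017  0.031] max [0.405 0.018 0.065] rect [387.7   0.7] [34.5 34.9] 87.0
oldcoreT 301 min [ 0.425 -0.44   0.02 ] max [ 0.484 -0.394  0.048] rect [ 455.1 -416.5] [42.5 60.5] 86.2
```

Request:
play_rows(
  targets="0 0 -3 0 0 0.1 1; 0 0 -3 0 0 0.1 1; 0 0 0 0 0 0 1",
  newtons=3,
)

```text
time: 0.48
position: [0.187, 0.6222, 0.4625]
tool_rot: [-0.773, -3.045, 0.011]
ft_force: [0.1, 0.2, 0.3]
grip_width: 0.997
```

```bash
python3 -c "
from h import *
s=ctrl.get_state();print({k:np.round(v,3) for k,v in s.items()})"
```

```text
{'time': np.float64(0.475), 'joint_positions': array([-1.288,  0.304, -0.042,  1.358,  0.012,  1.486, -0.255]), 'qd': array([ 0.003,  0.024, -0.003,  0.053, -0.   , -0.006,  0.006]), 'joint_torque': array([-1.6000e-02, -4.9003e+01, -4.0000e-02, -3.2222e+01, -8.2000e-02,
        2.2600e-01, -2.7200e-01]), 'position': array([0.187, 0.622, 0.462]), 'tool_rot': array([-0.773, -3.045,  0.011]), 'ft_force': array([0.105, 0.184, 0.266]), 'torque': array([ 0.027, -0.046,  0.002]), 'grip_width': np.float64(0.997)}
```

Request:
play_rows(
  targets="0 0 0 0 0 -0.16 1; 0 0 0 0 0 -0.16 1; 0 0 0 0 0 -0.16 1; 0 0 0 0 0 0 1",
)

```text
time: 0.98
position: [0.1867, 0.6216, 0.4561]
tool_rot: [0.003, -3.138, 0.023]
ft_force: [0.1, -0.2, -0.1]
grip_width: 0.999
```

```bash
cat >> h.py <<'E'
from scipy.spatial.transform import Rotation as Ro
def st():
    s=ctrl.get_state(); R=Ro.from_rotvec(s['tool_rot']).as_matrix(); return s,R,s['position']+.164*R[:,2]
def to(g,yaw=None):
    s,R,p=st(); d=R.T@(np.asarray(g)-p)*100
    y=np.degrees(np.arctan2(R[1,1],R[0,1]))
    t=Ro.from_matrix(R.T@np.diag([1,1,1])@vert(R)).as_rotvec()
    print('t',round(s['time'],2),'grasp',p.round(4),'need cm(tool)',d.round(2),'jawyaw',round(y,1),'tilt-fix',t.round(3),'j7',s['joint_positions'][6].round(2),'F',s['ft_force'].round(1),'T',s['torque'].round(2),'w',round(float(s['grip_width'])*87,1))
def vert(R):
    z=np.array([0,0,-1.]);y=R[:,1]-z*(R[:,1]@z);y/=np.linalg.norm(y);return np.c_[np.cross(y,z),y,z]
E
python3 -c "
from h import *
to([.593,.0945,.25])"
```

```text
t 0.97 grasp [0.186  0.6192 0.2921] need cm(tool) [-40.63 -52.46   4.83] jawyaw 90.1 tilt-fix [-0.015 -0.004 -0.   ] j7 0.23 F [ 0.1 -0.2 -0.1] T [ 0.06 -0.03 -0.03] w 86.9
```

Request:
play_rows(
  targets="-3.2 -4.2 0 0 0 0 1; -3.2 -4.2 0 0 0 0 1; -3.2 -4.2 0 0 0 0 1; -3.2 -4.2 0 0 0 0 1; -3.2 -4.2 0 0 0 0 1; -3.2 -4.2 0 0 0 0 1; -3.2 -4.2 0 0 0 0 1; -3.2 -4.2 0 0 0 0 1; -3.2 -4.2 0 0 0 0 1; -3.2 -4.2 0 0 0 0 1; -3.2 -4.2 0 0 0 0 1; 0 0 0 0 0 0 1",
)

```text
time: 2.48
position: [0.5424, 0.1394, 0.4506]
tool_rot: [-0.046, -3.129, 0.038]
ft_force: [-1.9, 0.4, 0.3]
grip_width: 1.001
```

```bash
python3 -c "
from h import *
to([.593,.0945,.25])"
```

```text
t 2.48 grasp [0.5403 0.1355 0.2867] need cm(tool) [-5.43 -3.86  3.7 ] jawyaw 88.3 tilt-fix [-0.024 -0.012 -0.   ] j7 1.27 F [-1.9  0.4  0.3] T [ 0.02 -0.01 -0.01] w 87.1
```

Request:
play_rows(
  targets="-2.7 -2 0 -0.024 -0.012 0 1; -2.7 -1.9 0 0 0 0 1; 0 0 1.8 0 0 0 1; 0 0 1.8 0 0 0 1; 0 0 0 0 0 0 1",
)

```text
time: 3.1
position: [0.5937, 0.1026, 0.4087]
tool_rot: [-0.049, -3.134, -0.004]
ft_force: [0.2, -0.8, 1.1]
grip_width: 1.0
```

```bash
python3 -c "
from h import *
to([.593,.0945,.115])
grab('scene','s1');grab('top','t1')
a=cv2.imread('pics/s1.png')[150:330,210:400]
cv2.imwrite('pics/z1.png',cv2.resize(a,None,fx=3,fy=3))"
```

```text
t 3.1 grasp [0.5926 0.103  0.2447] need cm(tool) [-0.16 -0.88 12.97] jawyaw 88.2 tilt-fix [ 0.002 -0.007  0.   ] j7 1.4 F [ 0.2 -0.8  1.1] T [ 0.04  0.01 -0.02] w 87.0
```

View pics/z1.png

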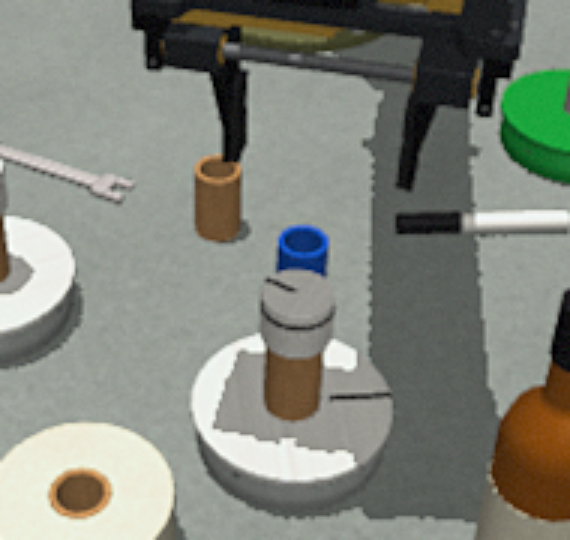

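The gripper hangs above the unwinder with its fingers open at crop (230,150) and (405,185). They sit either side of the knob at (297,310), and the way down is clear.

Request:
play_rows(
  targets="-0.16 -0.85 0 0 -0.007 0 1; 0 0 2 0 0 0 1; 0 0 2.5 0 0 0 1; 0 0 2.5 0 0 0 1; 0 0 0.8 0 0 0 1; 0 0 0 0 0 0 1",
)

```text
time: 3.95
position: [0.5974, 0.0925, 0.3369]
tool_rot: [0.049, 3.127, 0.009]
ft_force: [0.3, 0.9, 1.5]
grip_width: 1.0
```

```bash
python3 -c "
from h import *
to([.593,.0945,.115])"
```

```text
t 3.95 grasp [0.5998 0.0934 0.1729] need cm(tool) [0.77 0.05 5.78] jawyaw 88.2 tilt-fix [ 0.006  0.015 -0.   ] j7 1.43 F [0.3 0.9 1.5] T [-0.03  0.01 -0.02] w 87.0
```

Request:
play_rows(
  targets="0.7 0.05 0.6 0 0.015 0 1; 0 0 1.2 0 0 0 1; 0 0 0 0 0 0 1; 0 0 0 0 0 0 1",
)

```text
time: 4.45
position: [0.5907, 0.0934, 0.3201]
tool_rot: [0.049, 3.139, 0.011]
ft_force: [0.9, 0.2, 0.4]
grip_width: 1.003
```

```bash
python3 -c "
from h import *
to([.593,.0945,.115])"
```

```text
t 4.45 grasp [0.5911 0.0946 0.1561] need cm(tool) [-0.18 -0.04  4.11] jawyaw 88.2 tilt-fix [ 0.007  0.002 -0.   ] j7 1.43 F [0.9 0.2 0.4] T [ 0.01 -0.02  0.  ] w 87.2
```

Request:
play_rows(
  targets="-0.15 -0.04 1.3 0.007 0 0 1; 0 0 1.5 0 0 0 1; 0 0 0 0 0 0 1; 0 0 0 0 0 0 1",
)

```text
time: 4.95
position: [0.5924, 0.0931, 0.2896]
tool_rot: [0.049, 3.14, -0.001]
ft_force: [0.1, 0.6, 0.5]
grip_width: 0.999
```

```bash
python3 -c "
from h import *
to([.593,.0945,.115])"
```

```text
t 4.95 grasp [0.5926 0.0929 0.1256] need cm(tool) [-0.03  0.16  1.06] jawyaw 88.2 tilt-fix [-0.001  0.002  0.   ] j7 1.44 F [0.1 0.6 0.5] T [ 0.04  0.01 -0.01] w 86.9
```

Request:
play_rows(
  targets="0 0.15 0.9 0 0 0 1; 0 0 0 0 0 0 1; 0 0 0 0 0 0 1",
)

```text
time: 5.32
position: [0.5926, 0.0947, 0.2805]
tool_rot: [0.049, 3.139, -0.001]
ft_force: [-0.7, -0.3, 0.5]
grip_width: 1.001
```

```bash
python3 -c "
from h import *
to([.593,.0945,.115])"
```

```text
t 5.33 grasp [0.593  0.0947 0.1165] need cm(tool) [-0.   -0.02  0.15] jawyaw 88.2 tilt-fix [-0.     0.002  0.   ] j7 1.44 F [-0.7 -0.3  0.5] T [ 0.   -0.04 -0.01] w 87.1
```

Request:
play_rows(
  targets="0 0 0 0 0 0 0.1; 0 0 0 0 0 0 0.1; 0 0 0 0 0 0 0.1; 0 0 0 0 0 0 0.1",
  newtons=3,
)

```text
time: 5.82
position: [0.5928, 0.0947, 0.2811]
tool_rot: [0.049, 3.138, -0.0]
ft_force: [0.6, -0.6, 0.2]
grip_width: 0.632
```

Request:
play_rows(
  targets="0 0 0 0 0 0 0.02; 0 0 0 0 0 0 0.0; 0 0 0 0 0 0 -0.05",
)

```text
time: 6.2
position: [0.5928, 0.0951, 0.2812]
tool_rot: [0.048, 3.138, 0.001]
ft_force: [0.2, 0.7, -0.9]
grip_width: 0.507
```

```bash
python3 -c "
from h import *
to([.593,.0945,.115])"
```

```text
t 6.2 grasp [0.5934 0.0952 0.1172] need cm(tool) [ 0.04 -0.07  0.22] jawyaw 88.2 tilt-fix [ 0.001  0.004 -0.   ] j7 1.44 F [ 0.2  0.7 -0.9] T [ 0.09 -0.01 -0.01] w 44.1
```

Request:
play_rows(
  targets="0 0 0 0 0 0 -0.2; 0 0 0 0 0 0 -0.2",
)

```text
time: 6.45
position: [0.5928, 0.0951, 0.2812]
tool_rot: [0.048, 3.137, 0.001]
ft_force: [-0.0, -0.2, -0.1]
grip_width: 0.51
```

Request:
play_rows(
  targets="0 0 0 0 0 0.06 -0.2; 0 0 0 0 0 0.06 -0.2",
)

```text
time: 6.7
position: [0.5928, 0.0949, 0.2811]
tool_rot: [0.242, 3.129, 0.001]
ft_force: [-0.0, 0.4, 0.3]
grip_width: 0.511
```

```bash
python3 -c "
from h import *
to([.593,.0945,.117])"
```

```text
t 6.7 grasp [0.5934 0.0949 0.1171] need cm(tool) [ 0.04 -0.04  0.01] jawyaw 81.2 tilt-fix [ 0.001  0.004 -0.   ] j7 1.32 F [-0.   0.4  0.3] T [0.11 0.01 0.07] w 44.5
```

Request:
play_rows(
  targets="0 0 0 0 0 0 -0.2; 0 0 0 0 0 0.1 -0.2; 0 0 0 0 0 0.1 -0.2",
  newtons=6,
)

```text
time: 7.08
position: [0.593, 0.0949, 0.2815]
tool_rot: [0.557, 3.088, 0.002]
ft_force: [-0.9, -0.4, 1.8]
grip_width: 0.508
```

```bash
python3 -c "
from h import *
to([.593,.0945,.117])
grab('scene','s2');grab('top','t2')
a=cv2.imread('pics/s2.png')[200:320,250:370]
b=cv2.imread('pics/t2.png')[110:220,180:290]
cv2.imwrite('pics/z2.png',np.hstack([cv2.resize(a,(400,400),interpolation=2),cv2.resize(b,(400,400))]))"
```

```text
t 7.08 grasp [0.5937 0.095  0.1175] need cm(tool) [ 0.05 -0.07  0.05] jawyaw 69.6 tilt-fix [ 0.002  0.004 -0.   ] j7 1.13 F [-0.9 -0.4  1.8] T [-0.04  0.11  0.11] w 44.2
```

View pics/z2.png

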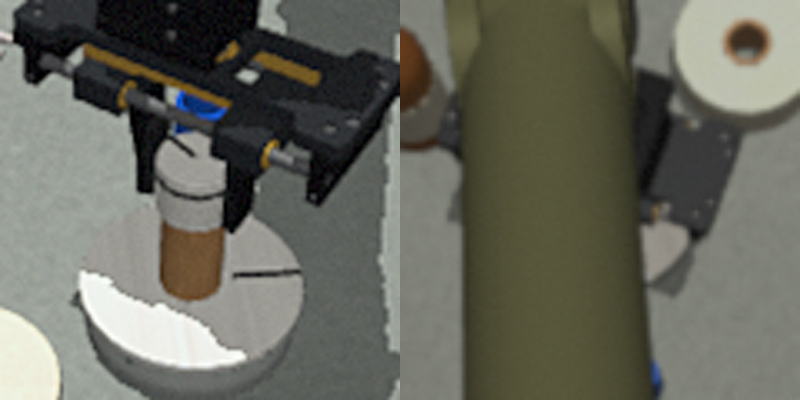

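The scene view shows the knob line at crop (197,157)→(173,136), so the knob is turning with the fingers. The upward force of 1.8 N says it has begun to climb, so I'll lift along with it.

Request:
play_rows(
  targets="0 0 -0.06 0 0 0 -0.2; 0 0 0 0 0 0 -0.2",
)

```text
time: 7.42
position: [0.5928, 0.0948, 0.2817]
tool_rot: [0.547, 3.09, 0.001]
ft_force: [0.6, -0.0, -0.9]
grip_width: 0.505
```

```bash
python3 -c "
from h import *
to([.593,.0945,.117])
S=load('s2')
for p in((197,157),(173,136)): print(onplane(S,250+p[0]*.3,200+p[1]*.3,.131).round(4))"
```

```text
t 7.42 grasp [0.5935 0.0948 0.1177] need cm(tool) [ 0.03 -0.05  0.07] jawyaw 69.9 tilt-fix [ 0.001  0.004 -0.   ] j7 1.13 F [ 0.6 -0.  -0.9] T [ 0.   -0.02 -0.01] w 43.9
[0.5918 0.0951 0.131 ]
[0.5779 0.0794 0.131 ]
```

Request:
play_rows(
  targets="0 0 -0.03 0 0 0.1 -0.2; 0 0 -0.03 0 0 0.1 -0.2",
)

```text
time: 7.68
position: [0.5929, 0.0948, 0.2823]
tool_rot: [0.858, 3.018, 0.002]
ft_force: [-0.9, 1.1, 0.8]
grip_width: 0.511
```

```bash
python3 -c "
from h import *
to([.593,.0945,.117])"
```

```text
t 7.67 grasp [0.5935 0.0949 0.1183] need cm(tool) [ 0.02 -0.06  0.13] jawyaw 58.3 tilt-fix [ 0.002  0.003 -0.   ] j7 0.94 F [-0.9  1.1  0.8] T [ 0.   -0.    0.03] w 44.4
```

Request:
play_rows(
  targets="0 0 -0.04 0 0 0.1 -0.2; 0 0 -0.04 0 0 0.1 -0.2",
)

```text
time: 7.92
position: [0.5928, 0.0947, 0.2832]
tool_rot: [1.162, 2.916, 0.002]
ft_force: [-1.1, 0.2, -0.2]
grip_width: 0.507
```

Request:
play_rows(
  targets="0 0 -0.04 0 0 0.1 -0.2; 0 0 -0.04 0 0 0.1 -0.2",
)

```text
time: 8.18
position: [0.5927, 0.0945, 0.2839]
tool_rot: [1.454, 2.782, 0.002]
ft_force: [-0.4, 1.0, 0.1]
grip_width: 0.51
```

```bash
python3 -c "
from h import *
to([.593,.0945,.117])
grab('scene','s3')
a=cv2.imread('pics/s3.png')[210:310,260:360]
cv2.imwrite('pics/z3.png',cv2.resize(a,(500,500),interpolation=2))"
```

```text
t 8.18 grasp [0.5932 0.0945 0.1199] need cm(tool) [ 0.01 -0.02  0.29] jawyaw 34.8 tilt-fix [ 0.003  0.002 -0.   ] j7 0.55 F [-0.4  1.   0.1] T [0.08 0.1  0.07] w 44.3
```

View pics/z3.png

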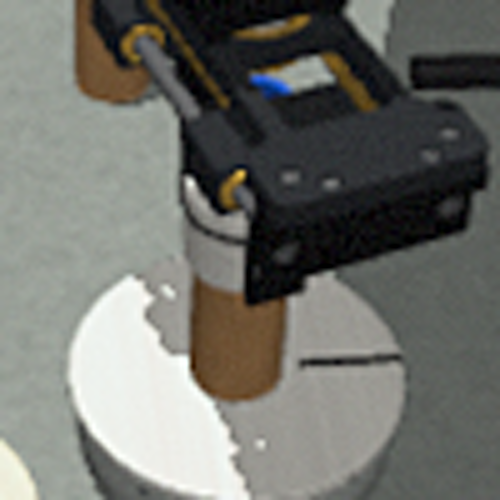

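The fingers hold the knob at crop (220,240), with the left part of its groove visible at (205,235). The core is still on the disc and Fz is about 0, so I'll carry on.

Request:
play_rows(
  targets="0 0 -0.04 0 0 0.1 -0.2; 0 0 -0.04 0 0 0.1 -0.2",
)

```text
time: 8.48
position: [0.5926, 0.0945, 0.2847]
tool_rot: [1.73, 2.62, 0.002]
ft_force: [-0.3, 0.6, 0.7]
grip_width: 0.507
```

Request:
play_rows(
  targets="0 0 -0.04 0 0 0.1 -0.2; 0 0 -0.04 0 0 0.1 -0.2",
)

```text
time: 8.72
position: [0.5925, 0.0944, 0.2854]
tool_rot: [1.985, 2.433, 0.002]
ft_force: [-0.2, -0.2, -0.0]
grip_width: 0.507
```

```bash
python3 -c "
from h import *
to([.5932,.0947,.117])"
```

```text
t 8.72 grasp [0.5928 0.0944 0.1214] need cm(tool) [0.02 0.04 0.44] jawyaw 11.6 tilt-fix [ 0.002  0.    -0.   ] j7 0.16 F [-0.2 -0.2 -0. ] T [-0.03  0.1   0.02] w 44.1
```

Request:
play_rows(
  targets="0 0 -0.04 0 0 0.1 -0.2; 0 0 -0.04 0 0 0.1 -0.2; 0 0 0 0 0 0 -0.2",
)

```text
time: 9.1
position: [0.5924, 0.0945, 0.2863]
tool_rot: [2.217, 2.225, 0.002]
ft_force: [0.3, -0.1, 1.3]
grip_width: 0.503
```

Request:
play_rows(
  targets="0 0 -0.04 0 0 0.1 -0.2; 0 0 -0.04 0 0 0.1 -0.2; 0 0 0 0 0 0 -0.2",
)

```text
time: 9.48
position: [0.5923, 0.0944, 0.287]
tool_rot: [2.423, 1.999, 0.001]
ft_force: [-0.6, 0.0, 0.2]
grip_width: 0.509
```

```bash
python3 -c "
from h import *
to([.5932,.0947,.117])
grab('scene','s4')
a=cv2.imread('pics/s4.png')[210:310,260:360]
cv2.imwrite('pics/z4.png',cv2.resize(a,(500,500),interpolation=2))"
```

```text
t 9.47 grasp [0.5925 0.0944 0.123 ] need cm(tool) [0.04 0.07 0.6 ] jawyaw -11.0 tilt-fix [ 0.001 -0.     0.   ] j7 -0.21 F [-0.6  0.   0.2] T [-0.16  0.08  0.01] w 44.3
```

View pics/z4.png

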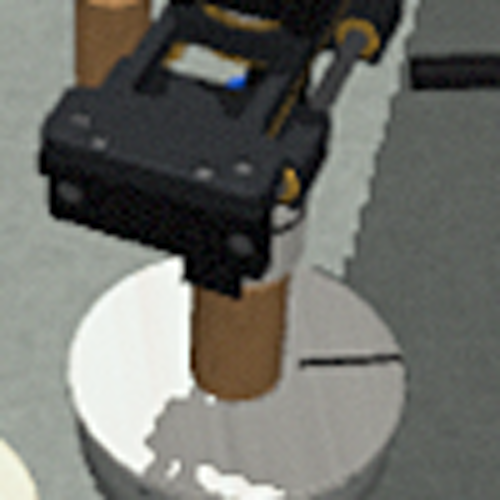

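Request:
play_rows(
  targets="0 0 -0.035 0 0 0.1 -0.2; 0 0 -0.035 0 0 0.1 -0.2; 0 0 0 0 0 0 -0.2",
)

```text
time: 9.9
position: [0.5922, 0.0944, 0.2878]
tool_rot: [2.607, 1.754, 0.001]
ft_force: [-0.4, 1.1, 1.0]
grip_width: 0.508
```

Request:
play_rows(
  targets="0 0 -0.035 0 0 0.1 -0.2; 0 0 -0.035 0 0 0.1 -0.2; 0 0 0 0 0 0 -0.2",
)

```text
time: 10.28
position: [0.5921, 0.0944, 0.2885]
tool_rot: [-2.763, -1.493, -0.001]
ft_force: [0.5, 0.3, 1.3]
grip_width: 0.505
```

```bash
python3 -c "
from h import *
to([.5932,.0947,.117])
grab('scene','s5')
a=cv2.imread('pics/s5.png')[210:310,260:360]
cv2.imwrite('pics/z5.png',cv2.resize(a,(500,500),interpolation=2))"
```

```text
t 10.28 grasp [0.5921 0.0946 0.1245] need cm(tool) [0.07 0.08 0.75] jawyaw -33.2 tilt-fix [-0.    -0.001 -0.   ] j7 -0.58 F [0.5 0.3 1.3] T [-0.11  0.17 -0.01] w 44.0
```

View pics/z5.png

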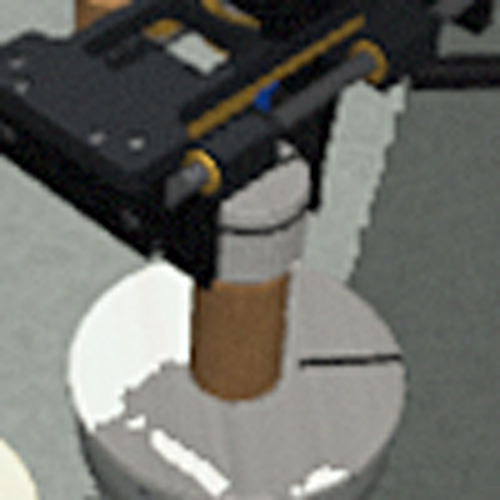

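```bash
python3 -c "
from h import *
for z in(.096,.099,.103,.106):
  print(z,proj(load('s5'),[.593+.022*.95,.0945+.006,z]).round(1))
for t in('scene0','s2','s3','s4','s5'):
  im=load(t)['pixels'].astype(int)
  for u in (304,308,312,315):
    c=im[250:275,u]; sat=c[:,2]-c[:,0]; j=np.argmax(sat>40) ; g=im[236:266,u].sum(1); print(t,u,'core starts',250+j, 'groove', 236+np.argmin(g[4:])+4, sat[max(j-2,0):j+2])
"
```

```text
0.096 [309.1 269.9]
0.099 [309.1 268.7]
0.103 [309.2 267.1]
0.106 [309.3 266. ]
scene0 304 core starts 269 groove 245 [ 5 17 46 53]
scene0 308 core starts 270 groove 259 [ 0 21 54 57]
scene0 312 core starts 270 groove 259 [ 3 29 59 52]
scene0 315 core starts 269 groove 240 [ 7 32 56 49]
s2 304 core starts 269 groove 243 [ 2 17 47 60]
s2 308 core starts 270 groove 259 [ 0 27 63 61]
s2 312 core starts 270 groove 259 [ 7 38 64 56]
s2 315 core starts 269 groove 246 [ 1 30 62 54]
s3 304 core starts 250 groove 252 [43 10]
s3 308 core starts 269 groove 243 [ 0 29 58 53]
s3 312 core starts 271 groove 257 [-6 20 55 60]
s3 315 core starts 270 groove 257 [ 4 16 49 56]
s4 304 core starts 269 groove 256 [-9  1 50 59]
s4 308 core starts 268 groove 262 [ 1 31 45 40]
s4 312 core starts 267 groove 254 [ 1 25 60 64]
s4 315 core starts 266 groove 246 [ 1 15 45 63]
s5 304 core starts 266 groove 249 [ 0  7 44 73]
s5 308 core starts 267 groove 246 [ 3 12 60 65]
s5 312 core starts 267 groove 243 [-1 35 78 67]
s5 315 core starts 266 groove 241 [ 3 27 61 57]
```

Request:
play_rows(
  targets="0 0 -0.04 0 0 0.1 -0.2; 0 0 -0.04 0 0 0.1 -0.2; 0 0 0 0 0 0 -0.2",
)

```text
time: 10.7
position: [0.592, 0.0946, 0.2893]
tool_rot: [-2.895, -1.218, -0.001]
ft_force: [-0.2, -0.9, 1.5]
grip_width: 0.508
```

Request:
play_rows(
  targets="0 0 -0.03 0 0 0.1 -0.2; 0 0 -0.03 0 0 0.1 -0.2; 0 0 0 0 0 0 -0.2",
)

```text
time: 11.08
position: [0.5919, 0.0946, 0.2899]
tool_rot: [-2.998, -0.933, -0.001]
ft_force: [-0.8, 0.7, 1.1]
grip_width: 0.506
```

```bash
python3 -c "
from h import *
to([.5932,.0947,.117])
grab('scene','s6')
a=cv2.imread('pics/s6.png')[210:310,260:360]
cv2.imwrite('pics/z6.png',cv2.resize(a,(600,600),interpolation=2))"
```

```text
t 11.07 grasp [0.5919 0.0949 0.1259] need cm(tool) [0.1  0.09 0.89] jawyaw -55.4 tilt-fix [-0.001 -0.001 -0.   ] j7 -0.94 F [-0.8  0.7  1.1] T [-0.03  0.23 -0.03] w 44.0
```

View pics/z6.png

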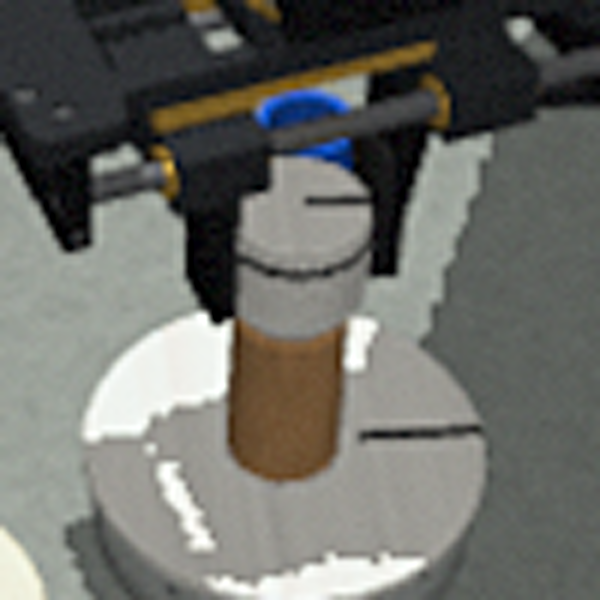

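The knob's line is now visible at crop (307,200)→(368,200), close to parallel with the index line at (360,436)→(483,429). I'll compute both angles.

```bash
python3 -c "
from h import *
S=load('s6')
f=lambda p,z:onplane(S,260+(p[0]+.5)/6-.5,210+(p[1]+.5)/6-.5,z)
for a,b,z in (((307,200),(368,200),.1385),((360,436),(483,429),.036)):
  A,B=f(a,z),f(b,z);print(A.round(4),B.round(4),np.degrees(np.arctan2(*(B-A)[1::-1])))"
```

```text
[0.5884 0.0972 0.1385] [0.5842 0.1149 0.1385] 103.2404640473096
[0.583  0.1187 0.036 ] [0.5707 0.1571 0.036 ] 107.69373425994635
```

Request:
play_rows(
  targets="0 0 -0.1 0 0 0 -0.2; 0 0 -0.1 0 0 0 -0.2",
)

```text
time: 11.38
position: [0.5915, 0.0945, 0.2912]
tool_rot: [-2.996, -0.94, 0.001]
ft_force: [0.4, 0.4, -2.5]
grip_width: 0.51
```

```bash
python3 -c "
from h import *
to([.5919,.0949,.117])"
```

```text
t 11.38 grasp [0.5913 0.0947 0.1272] need cm(tool) [0.06 0.02 1.02] jawyaw -55.2 tilt-fix [-0.002  0.     0.   ] j7 -0.93 F [ 0.4  0.4 -2.5] T [-0.04  0.12  0.03] w 44.4
```

Request:
play_rows(
  targets="0 0 -0.1 0 0 0 -0.2; 0 0 -0.1 0 0 0 -0.2",
)

```text
time: 11.62
position: [0.5913, 0.0943, 0.2928]
tool_rot: [-2.996, -0.941, 0.003]
ft_force: [0.0, -0.2, -1.1]
grip_width: 0.51
```

```bash
python3 -c "
from h import *
to([.5919,.0949,.117])"
```

```text
t 11.62 grasp [0.591  0.0945 0.1288] need cm(tool) [0.1  0.02 1.18] jawyaw -55.1 tilt-fix [-0.002  0.001  0.   ] j7 -0.93 F [ 0.  -0.2 -1.1] T [-0.11  0.08  0.01] w 44.4
```

The load is now just the knob's weight, so the thread has let go. I'll keep lifting gently and hold it centred.

Request:
play_rows(
  targets="0.08 0.02 -0.15 0 0 0 -0.2; 0 0 -0.2 0 0 0 -0.2; 0 0 -0.2 0 0 0 -0.2",
)

```text
time: 12.0
position: [0.5922, 0.0946, 0.2986]
tool_rot: [-2.996, -0.942, 0.003]
ft_force: [0.4, 0.4, -1.5]
grip_width: 0.509
```

```bash
python3 -c "
from h import *
to([.5922,.0949,.117])"
```

```text
t 12.0 grasp [0.5918 0.0948 0.1346] need cm(tool) [0.04 0.01 1.76] jawyaw -55.1 tilt-fix [-0.002  0.001  0.   ] j7 -0.94 F [ 0.4  0.4 -1.5] T [-0.15  0.15 -0.01] w 44.3
```

Request:
play_rows(
  targets="0 0 -0.3 0 0 0 -0.2; 0.02 0 -0.4 0 0 0 -0.2; 0.02 0 -0.4 0 0 0 -0.2; 0 0 -0.4 0 0 0 -0.2",
)

```text
time: 12.5
position: [0.5926, 0.0949, 0.3147]
tool_rot: [-2.996, -0.942, 0.003]
ft_force: [-0.3, -0.6, -2.2]
grip_width: 0.509
```

```bash
python3 -c "
from h import *
to([.5922,.0949,.117])"
```

```text
t 12.5 grasp [0.5922 0.095  0.1507] need cm(tool) [-0.    0.01  3.37] jawyaw -55.1 tilt-fix [-0.002  0.001  0.   ] j7 -0.95 F [-0.3 -0.6 -2.2] T [-0.09  0.11  0.01] w 44.3
```

Request:
play_rows(
  targets="0 0 -0.5 0 0 0 -0.4; 0 0 -1.5 0 0 0 -0.4; 0 0 -2 0 0 0 -0.4; 0 0 -2 0 0 0 -0.4; 0 0 -1.5 0 0 0 -0.4; 0 0 0 0 0 0 -0.4",
  newtons=12,
)

```text
time: 13.25
position: [0.593, 0.0944, 0.3962]
tool_rot: [-2.996, -0.941, -0.002]
ft_force: [-0.8, -1.1, -2.5]
grip_width: 0.505
```

```bash
python3 -c "
from h import *
to([.4855,.355,.21])
grab('scene','s7')
a=cv2.imread('pics/s7.png')[180:310,240:370]
cv2.imwrite('pics/z7.png',cv2.resize(a,(520,520),interpolation=2))"
```

```text
t 13.25 grasp [0.5931 0.0946 0.2322] need cm(tool) [  6.05 -27.51   2.25] jawyaw -55.1 tilt-fix [-0.001 -0.002 -0.   ] j7 -0.99 F [-0.8 -1.1 -2.5] T [-0.12  0.11  0.02] w 43.9
```

View pics/z7.png

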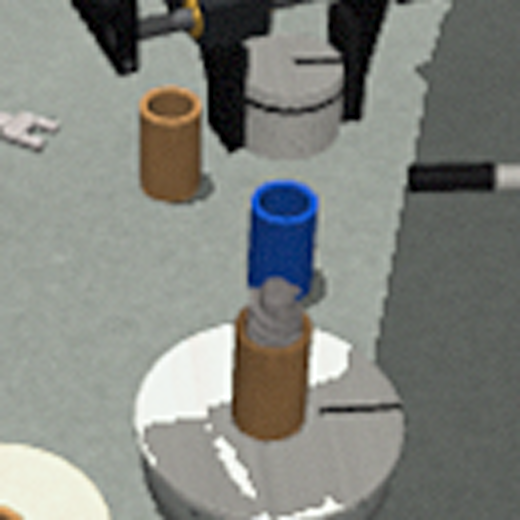

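The knob is held at crop (293,95), and the core still stands on the spindle at (272,375) with the stud showing above it. Now to the dish.

Request:
play_rows(
  targets="0.5 -2 0 0 0 0 -0.4; 0.9 -4 0 0 0 0 -0.4; 0.9 -4 0 0 0 0 -0.4; 0.9 -4 0 0 0 0 -0.4; 0.9 -4 0 0 0 0 -0.4; 0.9 -4 0 0 0 0 -0.4; 0.6 -3 0 0 0 0 -0.4; 0.3 -1.5 0 0 0 0 -0.4; 0 0 0 0 0 0 -0.4",
)

```text
time: 14.42
position: [0.4849, 0.3513, 0.3866]
tool_rot: [2.995, 0.934, -0.02]
ft_force: [0.3, -1.3, -2.2]
grip_width: 0.504
```

```bash
python3 -c "
from h import *
to([.4855,.355,.025])"
```

```text
t 14.43 grasp [0.4832 0.3499 0.2226] need cm(tool) [ 0.75 -0.29 19.76] jawyaw -55.4 tilt-fix [ 0.     0.014 -0.   ] j7 -1.5 F [ 0.3 -1.3 -2.2] T [-0.14  0.08 -0.01] w 43.8
```

Request:
play_rows(
  targets="0.5 -0.3 1 0 0.014 0 -0.4; 0 0 2.5 0 0 0 -0.4; 0 0 3 0 0 0 -0.4; 0 0 3 0 0 0 -0.4; 0 0 2 0 0 0 -0.4; 0 0 0 0 0 0 -0.4",
)

```text
time: 15.18
position: [0.4932, 0.3473, 0.2658]
tool_rot: [3.002, 0.912, 0.007]
ft_force: [0.9, 0.3, -1.8]
grip_width: 0.505
```

```bash
python3 -c "
from h import *
to([.4855,.355,.025])"
```

```text
t 15.18 grasp [0.4941 0.3469 0.1018] need cm(tool) [-0.29 -1.19  7.67] jawyaw -56.2 tilt-fix [ 0.005 -0.003  0.   ] j7 -1.44 F [ 0.9  0.3 -1.8] T [-0.11  0.14  0.01] w 43.9
```

Request:
play_rows(
  targets="-0.3 -1.2 1.2 0.005 -0.003 0 -0.4; 0 0 2 0 0 0 -0.4; 0 0 1.5 0 0 0 -0.4; 0 0 0.8 0 0 0 -0.4; 0 0 0 0 0 0 -0.4",
)

```text
time: 15.8
position: [0.4847, 0.3557, 0.2083]
tool_rot: [-3.005, -0.911, -0.004]
ft_force: [0.1, 0.4, -1.0]
grip_width: 0.507
```

```bash
python3 -c "
from h import *
to([.4855,.355,.025])"
```

```text
t 15.8 grasp [0.485  0.356  0.0443] need cm(tool) [-0.02  0.11  1.93] jawyaw -56.3 tilt-fix [-0.    -0.003 -0.   ] j7 -1.42 F [ 0.1  0.4 -1. ] T [-0.07  0.11  0.02] w 44.1
```

Request:
play_rows(
  targets="0 0 0.9 0 0 0 -0.4; 0 0 0.5 0 0 0 -0.4; 0 0 0.3 0 0 0 -0.4; 0 0 0 0 0 0 -0.4",
)

```text
time: 16.3
position: [0.4854, 0.356, 0.1911]
tool_rot: [-3.005, -0.91, -0.007]
ft_force: [-0.7, 0.4, -1.5]
grip_width: 0.507
```

```bash
python3 -c "
from h import *
to([.4855,.355,.025])"
```

```text
t 16.3 grasp [0.486  0.3565 0.0271] need cm(tool) [-0.12  0.1   0.21] jawyaw -56.3 tilt-fix [-0.001 -0.005 -0.   ] j7 -1.4 F [-0.7  0.4 -1.5] T [-0.08  0.17  0.01] w 44.1
```

Request:
play_rows(
  targets="0 0 0.12 0 0 0 -0.4; 0 0 0.1 0 0 0 -0.4; 0 0 0.1 0 0 0 -0.4",
)

```text
time: 16.68
position: [0.4857, 0.3562, 0.1883]
tool_rot: [-3.004, -0.91, -0.008]
ft_force: [-1.0, -0.3, -1.7]
grip_width: 0.511
```

```bash
python3 -c "
from h import *
to([.4855,.355,.025])"
```

```text
t 16.68 grasp [0.4864 0.3568 0.0243] need cm(tool) [-0.17  0.1  -0.07] jawyaw -56.3 tilt-fix [-0.001 -0.006 -0.   ] j7 -1.4 F [-1.  -0.3 -1.7] T [-0.14  0.12 -0.02] w 44.4
```

Request:
play_rows(
  targets="0 0 0.08 0 0 0 -0.4; 0 0 0.08 0 0 0 -0.4",
)

```text
time: 16.92
position: [0.4859, 0.3561, 0.1882]
tool_rot: [-3.003, -0.909, -0.007]
ft_force: [-3.1, -1.7, 7.0]
grip_width: 0.504
```

```bash
python3 -c "
from h import *
to([.4855,.355,.025])"
```

```text
t 16.93 grasp [0.4865 0.3569 0.0242] need cm(tool) [-0.18  0.1  -0.08] jawyaw -56.3 tilt-fix [-0.002 -0.006 -0.   ] j7 -1.4 F [-3.1 -1.7  7. ] T [-0.38  0.76  0.03] w 43.9
```

It's resting on the floor, with 7 N upward. I'll release it.

Request:
play_rows(
  targets="0 0 0 0 0 0 0.02; 0 0 0 0 0 0 0.1; 0 0 0 0 0 0 0.25; 0 0 0 0 0 0 0.3; 0 0 0 0 0 0 0.3; 0 0 -1 0 0 0 0.3; 0 0 -2 0 0 0 0.3; 0 0 -3 0 0 0 0.3; 0 0 -3 0 0 0 0.3; 0 0 -3 0 0 0 0.3; 0 0 -3 0 0 0 0.3; 0 0 -3 0 0 0 0.3; 0 0 0 0 0 0 0.3",
)

```text
time: 18.55
position: [0.4865, 0.3538, 0.385]
tool_rot: [-2.999, -0.904, -0.024]
ft_force: [0.1, 0.3, -0.8]
grip_width: 0.652
```

```bash
python3 -c "
from h import *
to([.5932,.0947,.22])
grab('scene','s8')
cv2.imwrite('pics/z8.png',load('s8')['pixels'])"
```

```text
t 18.55 grasp [0.4884 0.3559 0.221 ] need cm(tool) [-5.7  27.56 -0.12] jawyaw -56.5 tilt-fix [-0.004 -0.017 -0.   ] j7 -1.51 F [ 0.1  0.3 -0.8] T [-0.05  0.16 -0.01] w 56.7
```

View pics/z8.png

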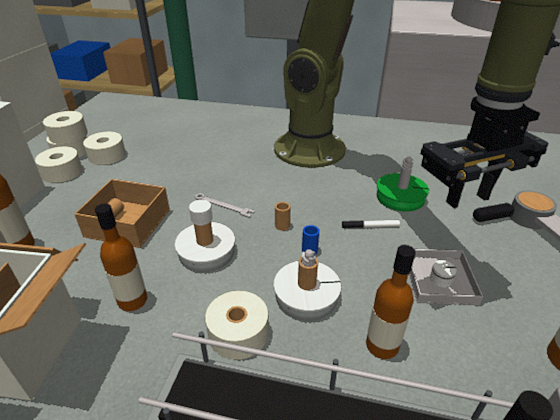

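The knob lies in the dish at (446,270), upright, and the core stands on the unwinder at (308,275). Back to the unwinder for the core.

Request:
play_rows(
  targets="-0.9 4.4 0 -0.004 -0.017 0 1; -1 4.8 0 0 0 0 1; -1 4.8 0 0 0 0 1; -1 4.8 0 0 0 0 1; -1 4.8 0 0 0 0 1; -0.8 4 0 0 0 0 1; 0 0 0 0 0 -0.17 1; 0 0 0 0 0 -0.17 1; 0 0 0 0 0 -0.17 1; 0 0 0 0 0 -0.17 1; 0 0 0 0 0 -0.17 1; 0 0 0 0 0 -0.13 1; 0 0 0 0 0 0 1",
)

```text
time: 20.23
position: [0.5885, 0.082, 0.3722]
tool_rot: [-2.189, -2.241, 0.035]
ft_force: [-0.3, 0.3, -0.8]
grip_width: 1.003
```

Run:
```python
from h import *
to([.5932,.0947,.22])
S=load('s7'); v,u=np.mgrid[0:420,0:560]
im=S; K=im['intrinsics'];D=im['depth']
X=np.stack([(u-K[0,2])/K[0,0]*D,(v-K[1,2])/K[1,1]*D,D],-1)-im['t']; X=X@im['R']
P=S['pixels'].astype(int); sat=P[...,2]-P[...,0]
m=(sat>35)&(X[...,2]>.045)&(X[...,2]<.1)&(np.hypot(X[...,0]-.593,X[...,1]-.0945)<.035)
Q=X[m]; c,r=circ(Q); print('core fit',c.round(4),r.round(4),Q[:,2].max().round(4),len(Q))
# fixed-radius silhouette: left/right edges at rows
for vv in range(262,284,4):
    us=np.where(m[vv])[0]; 
    if len(us): print(vv,us.min(),us.max(), X[vv,(us.min()+us.max())//2].round(4))
m2=(X[...,2]>.112)&(X[...,2]<.125)&(np.hypot(X[...,0]-.593,X[...,1]-.0945)<.03); print('stud',np.median(X[m2],0),m2.sum())
```

```text
t 20.23 grasp [0.585  0.0805 0.2082] need cm(tool) [ 1.39  0.83 -1.21] jawyaw 1.3 tilt-fix [-0.022  0.009  0.   ] j7 -0.02 F [-0.3  0.3 -0.8] T [-0.04  0.07 -0.  ] w 87.2
core fit [0.5939 0.0952] 0.0164 0.0997 399
262 299 317 [0.6037 0.0964 0.1053]
266 299 316 [0.6054 0.0952 0.0965]
270 299 316 [0.6107 0.0964 0.0916]
274 299 316 [0.61   0.0967 0.0807]
278 298 315 [0.6107 0.0954 0.0705]
282 298 315 [0.6108 0.0959 0.06  ]
stud [0.59566394 0.09634532 0.11731995] 91
```

Request:
play_rows(
  targets="1.4 0.4 0 -0.022 0.009 0 1; 0 0 0 0 0 0 1; 0 0 0 0 0 0 1",
)

```text
time: 20.6
position: [0.5921, 0.0976, 0.3711]
tool_rot: [-2.199, -2.243, -0.0]
ft_force: [-0.1, 0.1, 0.0]
grip_width: 1.004
```

```bash
python3 -c "
from h import *
to([.593,.0945,.08])"
```

```text
t 20.6 grasp [0.5921 0.0977 0.2071] need cm(tool) [-0.33  0.08 12.71] jawyaw 1.1 tilt-fix [ 0. -0.  0.] j7 -0.04 F [-0.1  0.1  0. ] T [-0.13  0.05  0.01] w 87.4
```

Request:
play_rows(
  targets="-0.3 0.08 1 0 0 0 1; 0 0 2 0 0 0 1; 0 0 1.5 0 0 0 1; 0 0 0 0 0 0 1; 0 0 0 0 0 0 1",
)

```text
time: 21.22
position: [0.5931, 0.0934, 0.3235]
tool_rot: [2.202, 2.241, -0.001]
ft_force: [-0.2, 0.9, -0.7]
grip_width: 1.0
```

```bash
python3 -c "
from h import *
to([.593,.0945,.08])"
```

```text
t 21.23 grasp [0.593  0.0933 0.1595] need cm(tool) [0.13 0.   7.95] jawyaw 1.0 tilt-fix [-0.     0.001  0.   ] j7 -0.02 F [-0.2  0.9 -0.7] T [-0.11  0.04 -0.  ] w 87.0
```

Request:
play_rows(
  targets="0.1 0 1.2 0 0 0 1; 0 0 2 0 0 0 1; 0 0 1.5 0 0 0 1; 0 0 0 0 0 0 1; 0 0 0 0 0 0 1",
)

```text
time: 21.85
position: [0.5931, 0.0945, 0.2733]
tool_rot: [2.202, 2.241, -0.001]
ft_force: [-0.4, -0.0, 0.4]
grip_width: 0.999
```

```bash
python3 -c "
from h import *
to([.593,.0945,.08])"
```

```text
t 21.85 grasp [0.5931 0.0944 0.1093] need cm(tool) [ 0.01 -0.01  2.93] jawyaw 1.0 tilt-fix [-0.     0.001  0.   ] j7 0.01 F [-0.4 -0.   0.4] T [-0.02  0.07  0.02] w 86.9
```

Request:
play_rows(
  targets="0 0 1.2 0 0 0 1; 0 0 1 0 0 0 1; 0 0 0.3 0 0 0 1; 0 0 0 0 0 0 0.1; 0 0 0 0 0 0 0; 0 0 0 0 0 0 -0.1; 0 0 0 0 0 0 -0.2; 0 0 0 0 0 0 -0.3; 0 0 0 0 0 0 -0.3; 0 0 0 0 0 0 -0.3",
  newtons=6,
)

```text
time: 23.1
position: [0.5937, 0.0946, 0.2481]
tool_rot: [2.201, 2.24, 0.003]
ft_force: [0.8, -1.9, 0.7]
grip_width: 0.445
```

```bash
python3 -c "
from h import *
to([.593,.0945,.08])"
```

```text
t 23.1 grasp [0.5941 0.0946 0.0841] need cm(tool) [-0.01 -0.11  0.41] jawyaw 1.0 tilt-fix [ 0.002 -0.     0.   ] j7 0.03 F [ 0.8 -1.9  0.7] T [-0.07  0.03  0.01] w 38.7
```

Request:
play_rows(
  targets="0 0 0 0 0 0 -0.4; 0 0 0 0 0 0 -0.4; 0 0 0 0 0 0 -0.4; 0 0 -0.3 0 0 0 -0.4; 0 0 -0.6 0 0 0 -0.4; 0 0 -1 0 0 0 -0.4",
)

```text
time: 23.85
position: [0.5934, 0.0945, 0.2675]
tool_rot: [2.201, 2.24, 0.001]
ft_force: [0.5, 0.1, -0.5]
grip_width: 0.452
```

```bash
python3 -c "
from h import *
to([.593,.0945,.22])"
```

```text
t 23.85 grasp [0.5936 0.0945 0.1035] need cm(tool) [ -0.    -0.05 -11.65] jawyaw 1.0 tilt-fix [ 0.001  0.    -0.   ] j7 0.01 F [ 0.5  0.1 -0.5] T [-0.07 -0.   -0.  ] w 39.3
```

```bash
python3 -c "
from h import *
grab('scene','s9')
a=cv2.imread('pics/s9.png')[190:310,250:370]
cv2.imwrite('pics/z9.png',cv2.resize(a,(480,480),interpolation=2))"
```

```text
(no output)
```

View pics/z9.png

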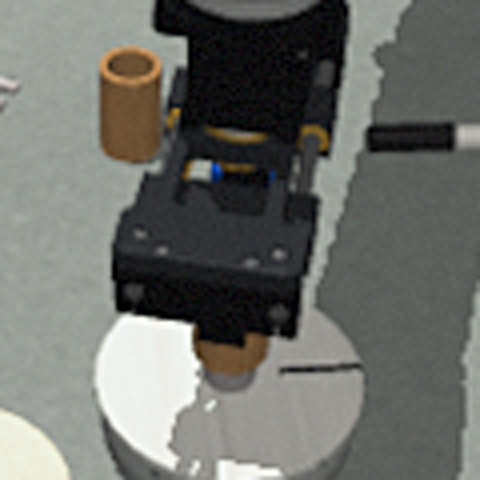

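The core is rising with the gripper: its lower end is at crop (230,365), with bare spindle showing beneath. I'll keep going straight up.

Request:
play_rows(
  targets="0 0 -1 0 0 0 -0.4; 0 0 -1.5 0 0 0 -0.4; 0 0 -1.5 0 0 0 -0.4; 0 0 -1.5 0 0 0 -0.4; 0 0 0 0 0 0 -0.4",
)

```text
time: 24.52
position: [0.5943, 0.0943, 0.3301]
tool_rot: [2.2, 2.238, 0.009]
ft_force: [-0.3, -0.0, -0.3]
grip_width: 0.448
```

```bash
python3 -c "
from h import *
to([.593,.0945,.24])"
```

```text
t 24.52 grasp [0.5954 0.0947 0.1661] need cm(tool) [ 0.   -0.19 -7.39] jawyaw 1.0 tilt-fix [ 0.006 -0.002  0.   ] j7 -0.02 F [-0.3 -0.  -0.3] T [-0.12  0.04  0.01] w 39.0
```

Request:
play_rows(
  targets="0 -0.2 -1 0.006 -0.002 0 -0.4; 0 0 -1.5 0 0 0 -0.4; 0 0 -1.5 0 0 0 -0.4; 0 0 -2 0 0 0 -0.4; 0 0 -2 0 0 0 -0.4; 0 0 0 0 0 0 -0.4",
)

```text
time: 25.28
position: [0.5921, 0.0942, 0.4155]
tool_rot: [2.202, 2.24, 0.0]
ft_force: [0.3, 0.9, -0.5]
grip_width: 0.445
```

```bash
python3 -c "
from h import *
to([.462,-.338,.25])
grab('scene','s10')
a=cv2.imread('pics/s10.png')[150:310,230:390]
cv2.imwrite('pics/z10.png',cv2.resize(a,(480,480),interpolation=2))"
```

```text
t 25.27 grasp [0.5922 0.0941 0.2515] need cm(tool) [-42.98 -13.75   0.16] jawyaw 1.0 tilt-fix [ 0.  0. -0.] j7 -0.06 F [ 0.3  0.9 -0.5] T [-0.05  0.06 -0.02] w 38.7
```

View pics/z10.png

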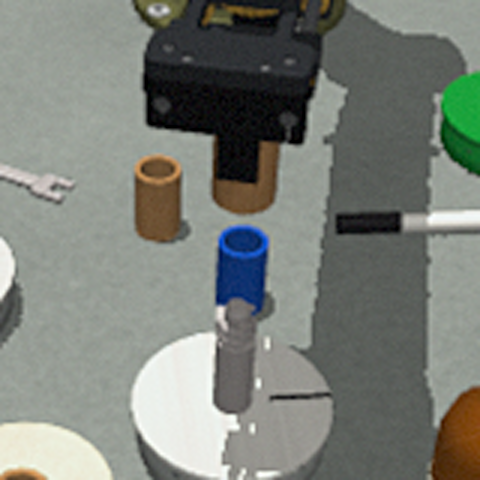

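The core is in the fingers at crop (245,180), clear of the bare spindle. On to the bin.

Request:
play_rows(
  targets="-2 -0.6 0 0 0 0 -0.4; -4.4 -1.4 0 0 0 0 -0.4; -4.4 -1.4 0 0 0 0 -0.4; -4.4 -1.4 0 0 0 0 -0.4; -4.4 -1.4 0 0 0 0 -0.4; -4.4 -1.4 0 0 0 0 -0.4; -4.4 -1.4 0 0 0 0 -0.4; -4.4 -1.4 0 0 0 0 -0.4; -4.4 -1.4 0 0 0 0 -0.4; -3 -1 0 0 0 0 -0.4; 0 0 0 0 0 0 -0.4",
)

```text
time: 26.7
position: [0.4514, -0.3348, 0.4066]
tool_rot: [-2.209, -2.217, 0.022]
ft_force: [-0.0, 0.6, -0.3]
grip_width: 0.449
```

```bash
python3 -c "
from h import *
to([.462,-.338,.2])"
```

```text
t 26.7 grasp [ 0.4484 -0.3351  0.2426] need cm(tool) [-0.29  1.43  4.23] jawyaw 0.2 tilt-fix [-0.018  0.002  0.   ] j7 0.74 F [-0.   0.6 -0.3] T [-0.06  0.08 -0.  ] w 39.1
```

Request:
play_rows(
  targets="-0.3 1 0 -0.018 0.002 0 -0.4; 0 0 2 0 0 0 -0.4; 0 0 3 0 0 0 -0.4; 0 0 3 0 0 0 -0.4; 0 0 0 0 0 0 -0.4",
)

```text
time: 27.32
position: [0.4631, -0.3327, 0.3186]
tool_rot: [-2.205, -2.229, -0.003]
ft_force: [0.1, -0.7, 0.0]
grip_width: 0.447
```

```bash
python3 -c "
from h import *
to([.462,-.338,.054])"
```

```text
t 27.32 grasp [ 0.4626 -0.3318  0.1546] need cm(tool) [-0.68 -0.04 10.06] jawyaw 0.6 tilt-fix [-0.003 -0.006 -0.   ] j7 0.82 F [ 0.1 -0.7  0. ] T [-0.1   0.06 -0.02] w 38.9
```

Request:
play_rows(
  targets="-0.6 0 1 -0.003 -0.006 0 -0.4; 0 0 2 0 0 0 -0.4; 0 0 2.5 0 0 0 -0.4; 0 0 1 0 0 0 -0.4; 0 0 0 0 0 0 -0.4",
)

```text
time: 27.95
position: [0.4645, -0.3388, 0.2512]
tool_rot: [2.204, 2.234, 0.001]
ft_force: [-0.3, -0.6, -0.7]
grip_width: 0.446
```

```bash
python3 -c "
from h import *
to([.462,-.338,.054])"
```

```text
t 27.95 grasp [ 0.465  -0.3391  0.0872] need cm(tool) [ 0.12 -0.31  3.32] jawyaw 0.8 tilt-fix [ 0.003  0.002 -0.   ] j7 0.89 F [-0.3 -0.6 -0.7] T [-0.11  0.11 -0.01] w 38.8
```

Request:
play_rows(
  targets="0.1 -0.2 1.2 0 0 0 -0.4; 0 0 1 0 0 0 -0.4; 0 0 0.6 0 0 0 -0.4; 0 0 0 0 0 0 -0.4",
)

```text
time: 28.45
position: [0.4631, -0.3382, 0.2227]
tool_rot: [2.202, 2.232, 0.003]
ft_force: [-0.1, -0.4, -0.6]
grip_width: 0.448
```

Request:
play_rows(
  targets="0 0 0.2 0 0 0 -0.4; 0 0 0.1 0 0 0 -0.4; 0 0 0.1 0 0 0 -0.4",
)

```text
time: 28.82
position: [0.4634, -0.3385, 0.2191]
tool_rot: [2.201, 2.231, 0.004]
ft_force: [0.5, -1.1, -0.4]
grip_width: 0.446
```

```bash
python3 -c "
from h import *
to([.462,-.338,.052])"
```

```text
t 28.82 grasp [ 0.4645 -0.3391  0.0551] need cm(tool) [ 0.11 -0.25  0.31] jawyaw 0.8 tilt-fix [ 0.007  0.003 -0.   ] j7 0.92 F [ 0.5 -1.1 -0.4] T [-0.06  0.04  0.06] w 38.8
```

Request:
play_rows(
  targets="0 0 0.15 0 0 0 -0.4; 0 0 0.12 0 0 0 -0.4",
)

```text
time: 29.08
position: [0.4635, -0.3386, 0.2164]
tool_rot: [2.201, 2.231, 0.004]
ft_force: [0.2, 0.2, -0.4]
grip_width: 0.444
```

Request:
play_rows(
  targets="0 0 0.12 0 0 0 -0.4; 0 0 0.12 0 0 0 -0.4",
)

```text
time: 29.32
position: [0.4637, -0.3391, 0.2156]
tool_rot: [2.201, 2.231, 0.005]
ft_force: [-2.9, 2.2, 10.0]
grip_width: 0.449
```

Contact with the tray floor, 10 N upward. I'll release, rise, and check.

Request:
play_rows(
  targets="0 0 -0.05 0 0 0 -0.05; 0 0 0 0 0 0 0.05; 0 0 0 0 0 0 0.15; 0 0 0 0 0 0 0.15; 0 0 0 0 0 0 0.15; 0 0 -1 0 0 0 0.15; 0 0 -2 0 0 0 0.15; 0 0 -3 0 0 0 0.15; 0 0 -3 0 0 0 0.15; 0 0 -3 0 0 0 0.15; 0 0 -3 0 0 0 0.15; 0 0 -3 0 0 0 0.15; 0 0 -3 0 0 0 0.15; 5 0 0 0 0 0 0.15; 5 0 0 0 0 0 0.15; 5 0 0 0 0 0 0.15; 0 0 0 0 0 0 0.15",
)

```text
time: 31.45
position: [0.4567, -0.1903, 0.4474]
tool_rot: [2.205, 2.208, 0.02]
ft_force: [-0.1, 0.0, -0.1]
grip_width: 0.576
```

Run:
```python
from h import *
to([.462,-.338,.052])
grab('scene','s11');T=grab('top','t11')
K=T['intrinsics'];D=T['depth'];v,u=np.mgrid[0:420,0:560]
X=np.stack([(u-K[0,2])/K[0,0]*D,(v-K[1,2])/K[1,1]*D,D],-1)-T['t']; X=X@T['R']
m=(abs(X[...,0]-.462)<.068)&(abs(X[...,1]+.368)<.068)&(X[...,2]>.058)&(X[...,2]<.1); print('core top',X[m].mean(0),X[m].min(0),X[m].max(0),m.sum())
m=(abs(X[...,0]-.4855)<.055)&(abs(X[...,1]-.355)<.05)&(X[...,2]>.03)&(X[...,2]<.06); print('knob top',X[m].mean(0),X[m].min(0),X[m].max(0))
```

```text
t 31.45 grasp [ 0.4605 -0.1913  0.2834] need cm(tool) [-14.53  -0.42  23.22] jawyaw 0.1 tilt-fix [ 0.024  0.006 -0.   ] j7 0.28 F [-0.1  0.  -0.1] T [-0.06  0.05  0.02] w 50.1<stdin>:6: RuntimeWarning: Mean of empty slice.
  ret = um.true_divide(
Traceback (most recent call last):
ValueError: zero-size array to reduction operation minimum which has no identity
```

View pics/s11.png

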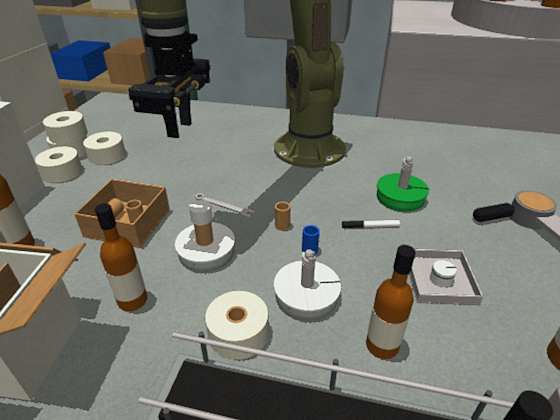

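View pics/t11.png

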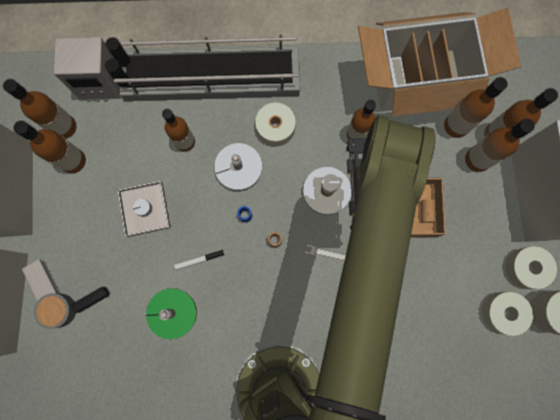

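The scene view shows our core in the tray at about (134,208) beside the old one, and the knob in the dish at (445,269). In the top view the arm hides the tray, so I'll check with the scene camera's depth.

Run:
```python
from h import *
def X_(T):
    K=T['intrinsics'];D=T['depth'];v,u=np.mgrid[0:420,0:560]
    X=np.stack([(u-K[0,2])/K[0,0]*D,(v-K[1,2])/K[1,1]*D,D],-1)-T['t']; return X@T['R']
S=load('s11');X=X_(S)
m=(abs(X[...,0]-.462)<.066)&(abs(X[...,1]+.368)<.066)&(X[...,2]>.05)&(X[...,2]<.12); print('core top',X[m].min(0),X[m].max(0),m.sum())
X=X_(load('t11'))
m=(abs(X[...,0]-.4855)<.055)&(abs(X[...,1]-.355)<.05)&(X[...,2]>.03)&(X[...,2]<.06); print('knob top',X[m].mean(0),X[m].min(0),X[m].max(0))
cv2.imwrite('pics/z11.png',cv2.resize(S['pixels'][165:265,65:185],(720,600),interpolation=2))
```

```text
core top [ 0.44592816 -0.35625808  0.05007144] [ 0.48475165 -0.31895061  0.0681063 ] 192
knob top [0.48727343 0.35584657 0.03630932] [0.46617563 0.33506224 0.03035474] [0.50868842 0.37818934 0.04292042]
```

View pics/z11.png

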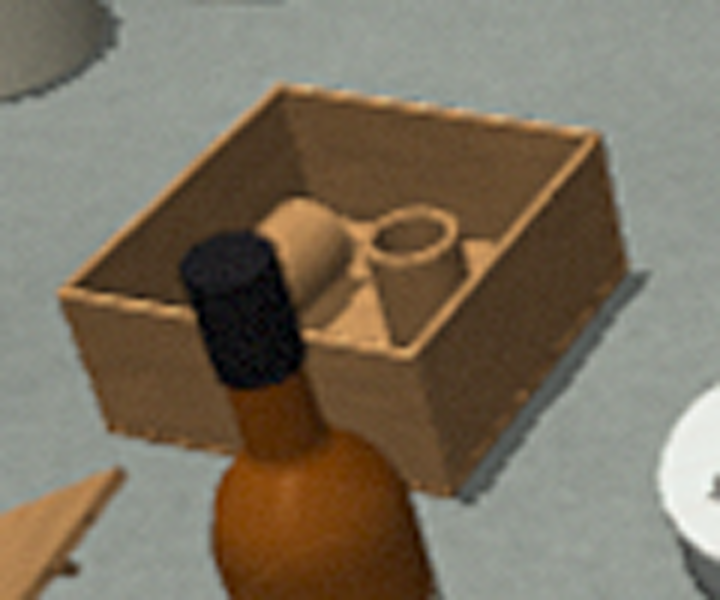

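The core stands upright in the tray, its rim at crop (415,235). The knob is in the dish and the gripper is clear of everything. Handing in.

```bash
python3 -c "
from h import *
print(ctrl.close_job())"
```

```text
the job is handed in; nothing more can be done
None
```

The spent core is in the cardboard scrap tray and the engraved knob is in the steel dish. I handed the job in at about 31.5 s, well inside the 72 s limit; no verdict is reported.

**Knob:**
- I turned it clockwise about 143° with a light grip (3 N, then 6 N), lifting about 20 mm per turn. The force readings I took while unscrewing stayed within about 2 N.
- In the picture its line stood at about 103° against the index line's 108°, so slightly past, with about 8–9 mm of climb. It came off carrying only its own weight.
- It is flat in the dish, with its top centre at about (0.487, 0.356), 2 mm from the dish's centre.

**Core:**
- It stands upright in the tray, centred at about (0.465, -0.338), with its top about 66 mm above the table. That is clear of the walls and of the old core.

**Last checks:**
- The gripper is about 0.2 m clear of the tray, touching nothing, and the force reads about 0 N.
- In the last pictures the rewinder and the bystanders look unmoved. I judged that by eye and did not measure it.
- The arm hid most of the tray from the top camera, so the final core position comes from the scene camera only.
- The gripper read about 39 mm on the core instead of the stated 37 mm. The pictures showed it held properly.

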